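Stand a gel cassette in the spring slot of the casting rack

ROBOT

A 6-joint arm with a two-finger parallel gripper is mounted at the origin on a cart in front of the work surface, level with it; the furniture and walls round the work are solid. World frame = base frame: x ahead of the robot, y to its left, z up, the work surface at z = 0. Lengths are in mm, angles in degrees, forces in N, time in s.
With the tool pointing down it reaches from about 350 to 850 mm from the base axis. Payload 8.1 kg.
Tool frame: the origin (TCP) lies midway between the tips of the shut fingers; the grasp point (between the pads) lies 19 mm behind it; z points along the fingers, y is the line along which they close (so a half turn about z gives the same grasp; the last joint's range is limited). The gripper opens to 85 mm and grips with 20 to 120 N. Pads are 22 mm wide; open, the fingers measure 114 mm over their backs; the gripper's body (76 mm by 85 mm) begins 54 mm behind the grasp point. The pads swing forward as they close: fully open they stand 13 mm farther back than shut.
Start: joints at [-81.841, 7.471, 85.268, -0, 87.261, -4.893], TCP at [135.521, -584.499, 231.292] pointing down, gripper open.
Joint ranges: [-169.43, 169.43], [-51.17, 129.36], [1.28, 143.12], [-76.62, 256.62], [0, 156.53], [-152.29, 152.29]. Speed limits (degrees/s): [136.94, 136.94, 159.86, 180, 180, 180].

INTERFACE

Orientations are given as [roll, pitch, yaw] about the fixed x, y, z axes, in that order (R = Rz(yaw) Ry(pitch) Rx(roll)).
In Python, from bench import r gives the robot as it stands.
- The arm moves only by the tool apply_moves, never from a script. Its argument "steps" is a list of rows, each a list of 7 numbers: the opening, from -1 (shut) to 1 (fully open), then the shift along the tool's x, y, z in mm, then the turn, a rotation vector about the tool's x, y, z in units of 5 degrees (1.0 is 5 degrees). A call has exactly 8 rows; each row shifts and turns the commanded pose from where the row before left it, along the tool's axes as they then stand; what a row does not reach is not made up. A row lasts 1/10 s, in which the tool goes at most 50 mm and 8.59 degrees, less where a joint would pass 70% of its speed; a pose out of reach is approached as far as the arm can. A call is refused whole if a number of a shift passes 50 or a number of a turn 1, either way. A call with a gripper value outside its range is refused whole. The fingers move at their own pace and stop on an object; "squeeze" is the grip in N (left out, the last holds). Time passes only in rows, so rows that do not move let the fingers close, or fill a call up. It gives the time, the measured TCP pose, the force, the opening and the grip force at its end, in the units of the state.
- r.sense(): the state, without advancing time (a new reading comes with each control period).
- r.snapshot(name): name is "scene" or "top" or "wrist"; returns a dict with "color" (420x560x3 uint8, blue, green, red), "depth" (420x560 float32, mm along the optical axis (not along the pixel's ray), 0 where there is no reading), "mtx" (3x3 intrinsics, pixels), "T" (4x4, takes a point from camera to world coordinates); the wrist camera has in their place "hand_eye" (4x4, takes a point from camera to tool coordinates, whose origin is the TCP and whose axes are the flange's). Camera axes: x right, y down, z forward; pixel columns grow to the right and rows downward; lengths in mm; the calibration is good to about 2 mm. A picture is of the moment at which its call begins: read the wrist's pose just before it.
- r.hand_in(): hands the job in; it is judged then, once.
The state is a dict: "time": time; "joint_pos": joint angles; "qd": joint speeds; "joint_efforts": joint torques, N m; "tool_pos": TCP position; "tcp_rot": TCP orientation; "ft_force": force on the tool from outside, world axes, zero at the start; "wrist_torque": the same for the moment, N m; "finger_gap": finger opening in mm; "grip_force": force on a finger pad.
Only numpy, scipy, OpenCV 4.12 (cv2) and the standard library are available. Lean on these libraries where they do the work, as an engineer would, in place of code of your own. Each camera call takes 0.05 s, during which the arm holds its last target. There are 200 camera calls.

TASK

Draw the tall gel cassette up out of the slanted drain stand and stand it on edge, upright, in the free spring-jawed slot of the casting rack, pressed fully home onto the slot's floor between its end stops. The block with that slot may be locked anywhere along the rack, so feel for it. Leave the short cassette in the stand, and do not knock over or push away the bottles and the beaker.

Things in the scene. Friction and masses are not known exactly. Their poses are not given: they have to be found in the camera images.
- tall_cassette: taller of two gel cassettes: flat glass sandwich with grey edges, 8 (x) x 84 (y) x 124 (z) mm, about 0.13 kg, lower edge half-round, same both ways round. Origin: centre of its lower edge, z up the plate. At the start it leans 0.50 rad in a pocket of the drain stand; the top 56 mm are free on both faces: pinch it across its thickness at mid top edge, gripper tilted in line with the plate
- short_cassette: the other gel cassette, 8 x 84 x 94 mm, same look and axes, in the other pocket of the drain stand; it stays there
- drain_stand: white stand, fixed, base 226 (x) x 125 (y) mm, origin under its centre. Two pockets side by side, either cassette in either: seated cassette's origin at (-54 or +54, 0, 36) mm, leaning 0.50 rad toward the stand's +y; way out along (0, 0.479, 0.878) for 70 mm. Pocket walls 68 mm (under face) and 38 mm (upper face) up the slope; play 3 mm in thickness, 4 mm to each side
- casting_rack: grey base 150 (x) x 126 (y) mm, fixed, origin under its centre. Two upright slots along its y: at x = -35 mm one that already holds a fixed low cassette (top 72 mm above the bench), and the free one in a metal block square to the rack, locked somewhere along x: its seat plane lies between x = +23 and +47 mm. Where is not reported: see it or feel for its wall
- rail_mid (a point): on the rack at (35, 0, 14) mm: middle of the free slot's range, at slot floor height; axes as the rack's. Fixed wall of the free slot, on its +x side, 110 mm long: face 4 mm and plain outer face 12 mm to +x of the seat plane, 38 mm high above the floor, then a lip flaring from 4 to 7 mm at 44 mm height. Nothing stands on the base beyond it. End stops 14 mm high at y = +-47 mm
- spring_jaw (a joint): travel (m) of the free slot's jaw toward -x: 0 at rest (its face in the seat plane, slot 4 mm wide), 0.004 with a cassette in, at most 0.009; 3.5 N at 0, 6.3 N at 0.004. Jaw 32 mm high above the floor, its lip flares to 6 mm at 46 mm: mouth 12 mm wide. No cassette drops in by its weight: push down (10 to 20 N) to spread the jaw, which holds it to the fixed wall
- brown_bottle: small brown bottle, 34 mm across, 59 mm high, loose on the bench, origin under its centre, z up
- pe_bottle: white plastic bottle, 47 mm across, 98 mm high, loose on the bench, origin under its centre, z up
- pp_beaker: white plastic beaker, 76 mm across, 92 mm high, loose on the bench, origin under its centre, z up
- analyser: white bench analyser, fixed, always in the same place, 190 mm high, origin under its middle; its front face stands at x = 0.61 m of the bench from y = -0.29 to +0.17 m: carry things round in front of it or well above it

How it is judged (in metres and radians):
At the end, for the whole second after the job is handed in: the tall cassette stands upright (0.07 rad) in the free slot: lower edge within 3 mm of floor height, 8 mm of the slot's middle along it, within 17 mm of rail_mid across, square within 0.08 rad, jaw pushed back over 2.5 mm, at rest; the short cassette has moved under 12 mm (z of tall_cassette in the frame of rail_mid between -0.003 and 0.003 m and x of tall_cassette in the frame of rail_mid between -0.017 and 0.017 m and y of tall_cassette in the frame of rail_mid between -0.008 and 0.008 m and angle between tall_cassette's own z axis and vertical below 0.07 rad and angle between the x axis of tall_cassette and the x axis of rail_mid, either way round below 0.08 rad and value of joint spring_jaw above 0.0025 m and linear speed of tall_cassette below 0.02 m/s and distance of short_cassette from where it was at the start of the episode below 0.012 m); the robot touches nothing.
It fails at once if the short cassette is pulled out or pushed over (distance of short_cassette from where it was at the start of the episode above 0.03 m).
It fails at once if a bottle or the beaker is knocked over or pushed more than 50 mm away (distance of any of brown_bottle, pe_bottle, pp_beaker from where it was at the start of the episode above 0.05 m or angle between any of brown_bottle, pe_bottle, pp_beaker's own z axis and vertical above 0.7 rad).
It also fails if it takes over 58 s, if anything falls off the work surface, if the arm or the gripper's body presses on something with over 40 N, if the wrist force passes 120 N, or if a joint passes its speed limit or range.

## Working session

There is one attempt and no reset: what is moved stays moved. The work goes in short steps, Python scripts to look and compute and a tool call to move; the robot and the scene stay as the last step left them, time stands still between calls to the robot, and variables do not carry over. Pictures are saved under pics/ and viewed, at most 13 in all, crops included, and the job is handed in when it is done.

Besides the shell and the picture viewer there is one more tool, called after "Call:" as a command line: name --pt "numbers of a row" for each row, then --argument value for the rest. apply_moves: Moves the arm, as the interface text tells. Its arguments: {"type":"object","properties":{"steps":{"type":"array"},"squeeze":{"type":"number"}},"required":["steps"]}

```bash
mkdir -p pics; ls; python3 - <<'E'
from bench import r
import cv2,numpy as np,pickle
s=r.sense();print(s)
for n in("scene","top"):
    d=r.snapshot(n);cv2.imwrite(f"pics/{n}0.png",d["color"]);pickle.dump(d,open(n+".pkl","wb"))
    print(n,d["mtx"].round(1).tolist(),d["T"].round(3).tolist())
E
```

```text
pics
{'time': 0.0, 'joint_pos': array([-8.18406388e+01,  7.51693629e+00,  8.53291413e+01,  5.08443001e-05,
        8.72620269e+01, -4.89328418e+00]), 'qd': array([-0.11128517, -0.03313494,  0.02573821,  0.0150719 , -0.10927369,
       -0.0313716 ]), 'joint_efforts': array([ 8.94712120e-04, -5.69396532e+01, -5.00550306e+01, -2.78119542e-04,
        1.48627523e-02,  7.03595219e-06]), 'tool_pos': array([ 135.44868433, -583.94322605,  230.22670259]), 'tcp_rot': array([-1.79892294e+02, -9.27191802e-03,  1.30526342e+01]), 'ft_force': array([-0.81120139, -0.05481634,  0.31607179]), 'wrist_torque': array([-0.01456188, -0.07181947, -0.02339177]), 'grip_force': 0.0, 'finger_gap': 85.35364358828961}
scene [[476.1, 0.0, 282.2], [0.0, 476.1, 207.4], [0.0, 0.0, 1.0]] [[-0.714, -0.305, 0.63, -262.835], [-0.7, 0.323, -0.637, 774.596], [-0.009, -0.896, -0.445, 687.824], [0.0, 0.0, 0.0, 1.0]]
top [[425.0, 0.0, 286.0], [0.0, 425.0, 212.3], [0.0, 0.0, 1.0]] [[-0.014, -0.995, 0.098, 478.109], [-1.0, 0.014, 0.001, -102.147], [-0.002, -0.098, -0.995, 1351.939], [0.0, 0.0, 0.0, 1.0]]
```

View pics/scene0.png

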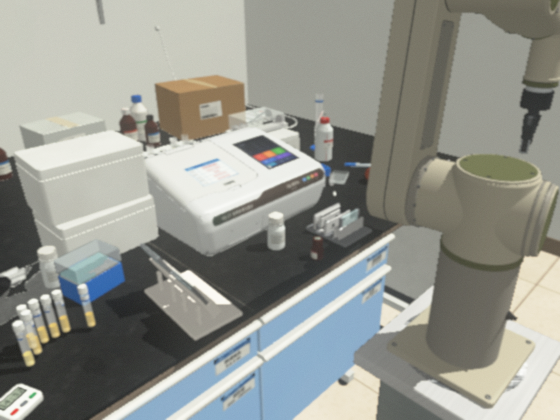

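View pics/top0.png

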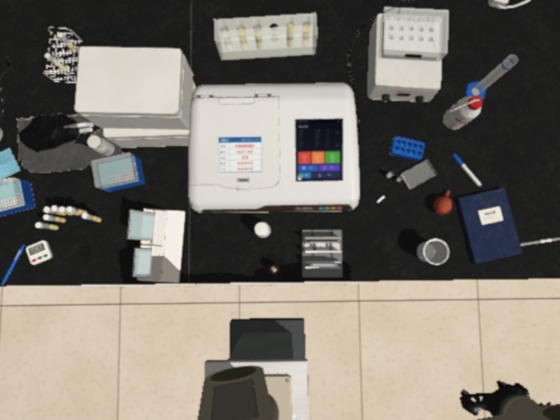

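The overview shows the stand at top-view pixels (157,245), the rack at (322,253), the brown bottle at (274,269), the PE bottle at (262,229) and the beaker at (433,250). I'll enlarge the stand and rack next.

```bash
cat > h.py <<'E'
import cv2,numpy as np,pickle
def ray(d,u,v,z,T=None):
    T=d["T"] if T is None else T
    p=T[:3,:3]@np.linalg.solve(d["mtx"],[u,v,1.]);o=T[:3,3]
    return o+p*(z-o[2])/p[2]
def cloud(d,T=None):
    T=d["T"] if T is None else T
    v,u=np.mgrid[:420,:560];z=d["depth"]
    P=np.stack([(u-d["mtx"][0,2])/d["mtx"][0,0]*z,(v-d["mtx"][1,2])/d["mtx"][1,1]*z,z],-1)
    return P@T[:3,:3].T+T[:3,3]
E
python3 - <<'E'
from h import *
t=pickle.load(open("top.pkl","rb"));s=pickle.load(open("scene.pkl","rb"))
c=lambda d,x,y,w,h:cv2.resize(d["color"][y:y+h,x:x+w],(400,300),interpolation=cv2.INTER_CUBIC)
m=np.vstack([np.hstack([c(t,105,195,112,84),c(t,270,210,80,60)]),np.hstack([c(s,130,235,128,96),c(s,290,190,96,72)])])
cv2.imwrite("pics/m.png",m)
C=cloud(t)
for n,(u,v) in dict(pe=(262,229),br=(274,269),bk=(433,250),bk2=(445,250)).items(): print(n,C[v,u].round())
print("z map stand");print(C[205:285:4,122:192:4,2].round().astype(int))
print("rack z");print(C[226:282:3,298:348:2,2].round().astype(int))
E
```

```text
pe [553. -30.  99.]
br [434. -63.  61.]
bk [ 485. -564.    3.]
bk2 [ 484. -572.   82.]
z map stand
[[ -2   5   1   7   1  -2   3  -2  -3  -2   0  -2   2  -3  -3  -2   3 126]
 [ -3   1  -1   0   2   1  92  12   3   4   1   4   7  -6  -4  -2  -2   0]
 [ -1  -3 141 133 123 111 101  82  59  70  53  11  12   6  14   9  -2   0]
 [  3  -1 143 131 117 110  98  81  71  67  50  16  12  13  11  13  -6   2]
 [ -4  -5 147 130 120 102  96  77  75  62  51  11   9  11  12  15   0   6]
 [  1  -1 147 133 121 108  92  75  76  62  46  12  14  18  10  10   0   0]
 [  1  -2 141 132 121 106  91  81  73  59  42  13  12  14  11   8   2  -4]
 [ -2  -4 142 129 118 105  90  74  74  59  44  12   8  14  10  11  -4  -3]
 [ -5   5 140 131 113 102  94  76  73  56  45  13  20  15  11   9  -1  -3]
 [ -3   5   1   2  -2  91  76  61  72  54  43  15  12  11  10  -1  -2  -3]
 [ -1  -3   1  -2  -6  87   9  12  11  10   9  10  14  11  13  -4   2   2]
 [  1  -3   0 115 104  97  90  74  66  55  40  13  12  14  13   3   3  -1]
 [ -1   2   2 122 112  96  80  75  66  54  38  17  11  10  12   2   2   1]
 [ -4  -1  -1 116 113  93 
[... 2277 characters left out ...]
 73   73   68   71   71   12    9   -5    0    3]
 [   0    0   10    8   43   47   40   45   50   46   41   43   39   48
    47   46   38   44   45   47   46   43    2   -4   -1]
 [  -3   -2   12   13   10    7   15   18   15    9   10   11   14   11
    10   16   18    8   10   15   13   16    1    1    1]
 [  -2    0   14    9    8    9   11   10   16   10   14   10   12   15
     8   14   15   10   12   13   14    8    1    0   -1]
 [   1    2   14   12   11    9   13   12    9   13    7    6   10    8
     7   17   13    7   11   11   10   11    0   -4    4]
 [  -2    1   -3   -3   -3   -2    0    1 1352    1   -2   -1   -2    3
   -11    1    0    2    1    0    2    4    3   -2   -6]]
```

View pics/m.png

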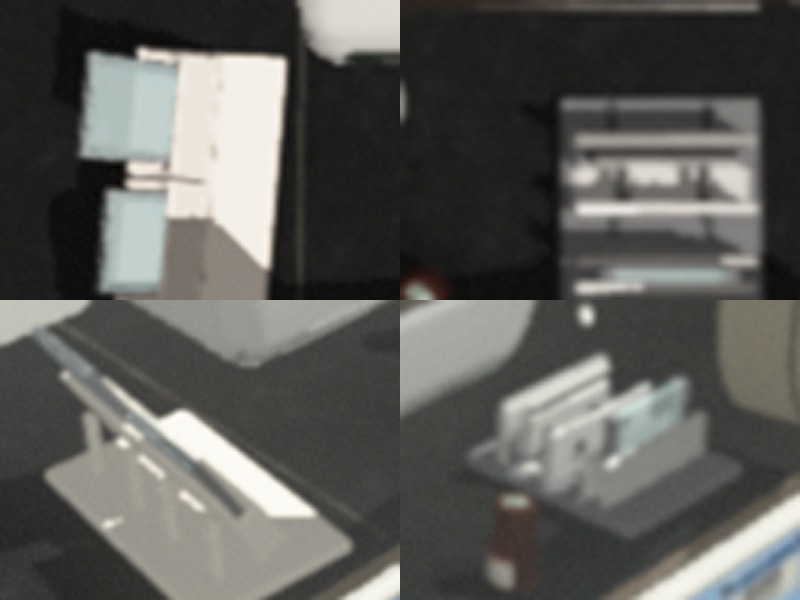

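The upper-left cassette (top view about (140,225)) is the tall one. It is at the stand's far-x pocket and leans toward world +y. The rack's free block is the upper pair of walls (far side). Next I fit the poses from the depth.

```bash
python3 - <<'E'
from h import *
t=pickle.load(open("top.pkl","rb"));C=cloud(t)
def rect(name,u0,v0,u1,v1):
    P=C[v0:v1,u0:u1].reshape(-1,3);P=P[(P[:,2]>6)&(P[:,2]<19)]
    r=cv2.minAreaRect(P[:,:2].astype(np.float32));print(name,r,len(P))
rect("rack",296,222,350,284); rect("stand",118,200,192,290)
for nm,(u0,v0,u1,v1) in dict(tall=(124,206,146,242),short=(128,246,150,280)).items():
    P=C[v0:v1,u0:u1].reshape(-1,3);P=P[P[:,2]>85]
    for _ in range(4):
        c=np.median(P,0);c=P.mean(0);n=np.linalg.svd(P-c,full_matrices=False)[2][2];n*=np.sign(n[2])
        P=P[abs((P-c)@n)<6]
    a=np.array([0,0,1])-n*n[2];a/=np.linalg.norm(a)
    x=np.cross(a,n); # along width
    s=(P-c)@a;w=(P-c)@x
    print(nm,len(P),"c",c.round(1),"n",n.round(3),"a",a.round(3),"lean",np.arctan2(np.hypot(a[0],a[1]),a[2]).round(3),"azim",np.degrees(np.arctan2(a[1],a[0])).round(2),
     "top",np.percentile(s,[95,98,99.5]).round(1),"w",np.percentile(w,[1,99]).round(1))
    for k in(97,99): 
        S=np.percentile(s,k);top=c+a*(S)+x*np.percentile(w,[1,99]).mean();print(" topmid",k,top.round(1),"centre of thickness",(top-4*n).round(1))
# rack features
for z,(u0,v0,u1,v1) in {50:(296,226,350,246)}.items():
    P=C[v0:v1,u0:u1].reshape(-1,3);P=P[P[:,2]>40];print(len(P),cv2.minAreaRect(P[:,:2].astype(np.float32)))
    for lo,hi in((40,46),(46,52),(52,65)):
        Q=P[(P[:,2]>lo)&(P[:,2]<hi)];print(lo,len(Q),np.percentile(Q[:,0],[2,50,98]).round(1))
E
```

```text
rack ((490.6785888671875, -212.95086669921875), (168.0690155029297, 175.0552215576172), 87.08839416503906) 1343
stand ((526.899169921875, 315.8395690917969), (230.58859252929688, 258.46124267578125), 88.8032455444336) 1359
tall 131 c [569.5 332.4 122.5] n [-0.062 -0.952  0.3  ] a [0.019 0.3   0.954] lean 0.305 azim 86.29 top [ 9.3 11.5 12.1] w [-41.6  39.5]
 topmid 97 [568.7 335.7 132.8] centre of thickness [568.9 339.5 131.6]
 topmid 99 [568.7 336.  134. ] centre of thickness [568.9 339.8 132.8]
short 136 c [459.5 331.4 105. ] n [-0.073 -0.987  0.142] a [0.011 0.142 0.99 ] lean 0.143 azim 85.75 top [ 8.4 11.1 11.9] w [-44.2  47.7]
 topmid 97 [461.3 332.6 114.4] centre of thickness [461.6 336.6 113.8]
 topmid 99 [461.4 332.9 116.6] centre of thickness [461.7 336.9 116. ]
157 ((516.1213989257812, -180.58096313476562), (38.477806091308594, 170.01968383789062), 13.104923248291016)
40 19 [522.9 523.4 527.8]
46 28 [514.2 517.  525.9]
52 107 [513.  525.6 529.4]
```

```bash
cat > plan.py <<'E'
from bench import r
from scipy.spatial.transform import Rotation as R
import numpy as np
def plan(pos,rpy,n,g=1,p0=None,rpy0=None,nd=1,ndr=2):
    """rows from p0 (default measured) to pos/rpy in n rows; returns simulated end"""
    s=r.sense();p=np.array(s["tool_pos"] if p0 is None else p0,float)
    A=R.from_euler("xyz",s["tcp_rot"] if rpy0 is None else rpy0,degrees=True);B=R.from_euler("xyz",rpy,degrees=True)
    rows=[]
    for k in range(n):
        m=n-k
        sh=A.inv().apply((np.array(pos)-p)/m).round(nd);w=(np.degrees((A.inv()*B).as_rotvec())/m/5).round(ndr)
        rows.append([g,*sh.tolist(),*w.tolist()]);p=p+A.apply(sh);A=A*R.from_rotvec(np.radians(w*5))
    for i in range(0,n,8): print(str(rows[i:i+8]).replace(" ",""))
    return p,A.as_euler("xyz",degrees=True)
E
python3 - <<'E'
from plan import *
s=r.sense();print(s["tool_pos"],s["tcp_rot"]);d=r.snapshot("wrist");print(d["hand_eye"].round(3).tolist(),d["mtx"])
plan([470,-185,330],[180,0,90],16)
E
```

```text
[ 135.46124977 -583.96937056  230.32679797] [-1.79901389e+02 -8.54399495e-03  1.30516071e+01]
[[-0.001, -0.964, -0.265, 66.698], [1.0, -0.001, -0.0, 0.224], [0.0, -0.265, 0.964, -144.207], [0.0, 0.0, 0.0, 1.0]] [[298.90565196   0.         275.37092184]
 [  0.         298.90565196 205.17749264]
 [  0.           0.           1.        ]]
[[1,26.0,-19.6,-6.2,-0.0,-0.0,-0.96],[1,27.5,-17.3,-6.2,-0.0,-0.0,-0.96],[1,28.9,-15.0,-6.2,-0.0,-0.0,-0.96],[1,30.1,-12.5,-6.2,-0.0,-0.0,-0.96],[1,31.0,-9.9,-6.2,-0.0,-0.0,-0.96],[1,31.7,-7.3,-6.2,-0.0,-0.0,-0.96],[1,32.2,-4.6,-6.2,-0.0,-0.0,-0.96],[1,32.5,-1.9,-6.2,-0.0,-0.0,-0.96]]
[[1,32.6,0.8,-6.2,-0.0,-0.0,-0.96],[1,32.4,3.5,-6.2,-0.0,-0.0,-0.96],[1,32.0,6.2,-6.2,-0.0,-0.0,-0.96],[1,31.3,8.9,-6.2,-0.0,-0.0,-0.97],[1,30.5,11.5,-6.2,-0.0,-0.0,-0.96],[1,29.4,14.0,-6.1,-0.0,-0.01,-0.97],[1,28.1,16.4,-6.2,-0.0,-0.0,-0.96],[1,26.6,18.6,-6.2,-0.0,-0.01,-0.97]]
```

```bash
python3 - <<'E'
from plan import *
plan([490,-165,235],[180,0,90],16)
E
```

```text
[[1,27.5,-20.5,-0.2,-0.0,-0.0,-0.96],[1,29.1,-18.1,-0.3,-0.0,-0.0,-0.96],[1,30.5,-15.6,-0.2,-0.0,-0.0,-0.96],[1,31.7,-13.0,-0.3,-0.0,-0.0,-0.96],[1,32.7,-10.3,-0.2,-0.0,-0.0,-0.96],[1,33.5,-7.6,-0.3,-0.0,-0.0,-0.96],[1,34.0,-4.7,-0.2,-0.0,-0.0,-0.96],[1,34.3,-1.9,-0.3,-0.0,-0.0,-0.96]]
[[1,34.3,1.0,-0.2,-0.0,-0.0,-0.96],[1,34.1,3.9,-0.3,-0.0,-0.0,-0.96],[1,33.7,6.7,-0.2,-0.0,-0.0,-0.96],[1,33.0,9.5,-0.3,-0.0,-0.0,-0.97],[1,32.0,12.3,-0.2,-0.0,-0.0,-0.96],[1,30.9,14.9,-0.3,-0.0,-0.01,-0.97],[1,29.6,17.4,-0.3,-0.0,-0.0,-0.96],[1,27.9,19.8,-0.3,-0.0,-0.01,-0.97]]
```

Call:
apply_moves --pt "1 27.5 -20.5 -0.2 0 0 -0.96" --pt "1 29 -18 -0.3 0 0 -0.96" --pt "1 30.5 -15.6 -0.2 0 0 -0.96" --pt "1 31.7 -13 -0.3 0 0 -0.96" --pt "1 32.7 -10.3 -0.2 0 0 -0.96" --pt "1 33.5 -7.6 -0.3 0 0 -0.96" --pt "1 34 -4.7 -0.2 0 0 -0.96" --pt "1 34.3 -1.9 -0.3 0 0 -0.96"

```text
time: 0.95
tool_pos: [313.3, -373.8, 233.1]
tcp_rot: [-180.0, -0.0, 51.6]
ft_force: [0.4, -0.8, 0.6]
finger_gap: 85.0
grip_force: 0.0
```

Call:
apply_moves --pt "1 34.3 1 -0.2 0 0 -0.96" --pt "1 34 3.9 -0.3 0 0 -0.96" --pt "1 33.7 6.7 -0.2 0 0 -0.96" --pt "1 33 9.5 -0.3 0 0 -0.97" --pt "1 32 12.3 -0.2 0 0 -0.96" --pt "1 30.9 14.9 -0.3 0 0 -0.97" --pt "1 29.6 17.4 -0.3 0 0 -0.96" --pt "1 28 19.8 -0.3 0 0 -0.97"

```text
time: 1.75
tool_pos: [490.5, -164.2, 235.2]
tcp_rot: [-180.0, -0.0, 90.2]
ft_force: [0.3, -0.8, -0.6]
finger_gap: 85.2
grip_force: 0.0
```

```bash
cat > shot.py <<'E'
from plan import *
import cv2,pickle
def shot(n):
    s=r.sense();d=r.snapshot("wrist");T=np.eye(4);T[:3,:3]=R.from_euler("xyz",s["tcp_rot"],degrees=True).as_matrix();T[:3,3]=s["tool_pos"]
    d["T"]=T@d["hand_eye"];cv2.imwrite(f"pics/{n}.png",d["color"]);pickle.dump(d,open(n+".pkl","wb"));print(s["time"],s["tool_pos"].round(1),s["tcp_rot"].round(2),np.abs(s["qd"]).max());return d
E
python3 -c "
from shot import *
shot('w1')
"
```

```text
1.75 [ 490.5 -164.2  235.2] [-179.99   -0.     90.21] 37.30558409426131
```

View pics/w1.png

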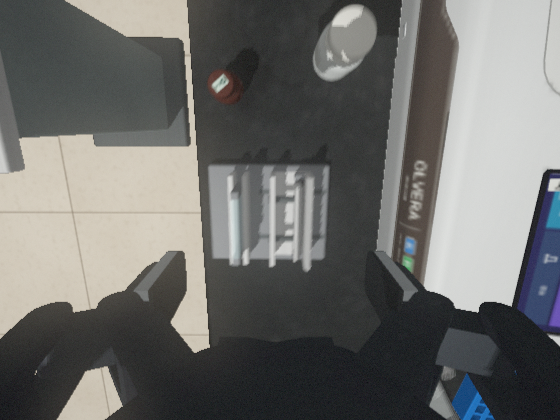

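The wrist view shows the rack at columns 209-329 and rows 164-262, with the free block's walls at columns 270 and 303. I'll take a settled shot and enlarge it.

```bash
python3 - <<'E'
from shot import *
from h import *
shot('w2');d=shot('w2')
c=d["color"][150:280,195:345];cv2.imwrite("pics/w2c.png",cv2.resize(c,(690,598),interpolation=cv2.INTER_CUBIC))
E
```

```text
1.8 [ 492.9 -160.6  235.2] [ 1.7991e+02 -1.5000e-01  9.0630e+01] 3.5710003688749348
1.85 [ 491.5 -162.5  235. ] [ 1.7999e+02 -8.0000e-02  9.0360e+01] 3.4907642298038475
```

View pics/w2c.png

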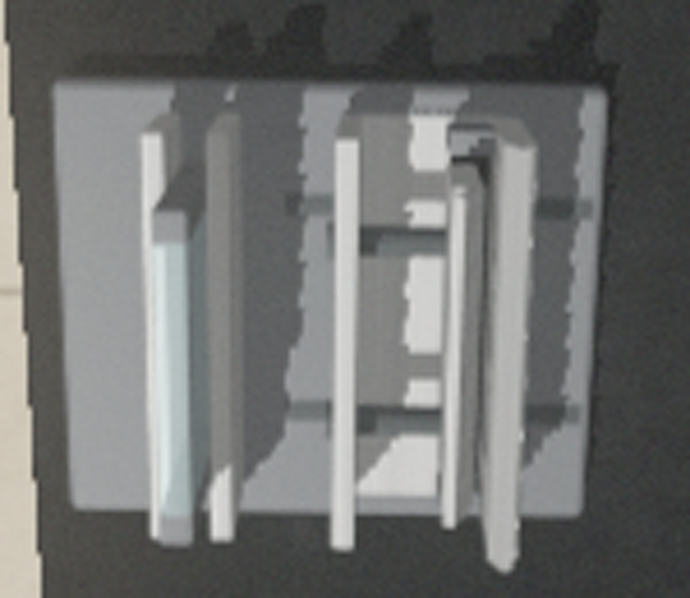

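```bash
python3 - <<'E'
from h import *
d=pickle.load(open("w2.pkl","rb"))
f=lambda x,y,z:ray(d,195+(x+.5)/4.6-.5,150+(y+.5)/4.6-.5,z)[:2]
for z in(10,12): 
  q=np.array([f(*p,z) for p in((53,82),(606,88),(581,517),(74,508))]);print(z,q.round(1).tolist(),q.mean(0).round(1))
  for a,b in((0,1),(3,2),(3,0),(2,1)):
    e=q[b]-q[a];print("  ",np.hypot(*e).round(1),np.degrees(np.arctan2(e[1],e[0])).round(2))
for n,p,z in(("lipL top",(497,145),58),("lipL bot",(487,560),58),("lipR top",(534,148),58),("lipR bot",(517,567),58),("jawlipL top",(452,190),60),("jawlipL bot",(443,525),60),("jawlipR t",(467,190),60),("jawlipR b",(456,525),60),("fixed top L t",(154,212),72),("fixed L b",(164,543),72),("fix R t",(187,212),72),("fix R b",(191,543),72)): print(n,f(*p,z).round(1))
C=cloud(d)[150:280,195:345].reshape(-1,3)
h=np.histogram(C[:,2],bins=np.arange(0,80,2))[0];print(h)
E
```

```text
10 [[405.5, -148.7], [554.4, -149.5], [553.4, -275.8], [404.8, -273.8]] [ 479.5 -212. ]
   148.9 -0.29
   148.7 -0.76
   125.1 89.67
   126.3 89.57
12 [[405.9, -148.5], [554.1, -149.2], [553.1, -274.8], [405.2, -272.9]] [ 479.6 -211.3]
   148.1 -0.29
   147.9 -0.76
   124.4 89.67
   125.6 89.57
lipL top [ 521.  -156.3]
lipL bot [ 521.7 -264.7]
lipR top [ 529.8 -156.9]
lipR bot [ 529.5 -266.7]
jawlipL top [ 510.5 -166.8]
jawlipL bot [ 510.  -253.9]
jawlipR t [ 514.  -166.8]
jawlipR b [ 513.3 -253.9]
fixed top L t [ 441.4 -169.7]
fixed L b [ 440.9 -253.3]
fix R t [ 449.  -169.7]
fix R b [ 447.5 -253.2]
[4879 2570    9   15   33  185 3514 3002  152   43   47   55   45   43
   97   76   81  169  189   57   67   87  514  300  381  214  192  171
  166  404  170   25   11   20   23   29  355  182    0]
```

```bash
python3 - <<'E'
from plan import *
plan([500,310,300],[180,0,180],24)
E
```

```text
[[1,19.7,0.5,-2.7,-0.0,-0.0,-0.75],[1,19.7,1.7,-2.7,-0.0,-0.0,-0.75],[1,19.5,3.0,-2.7,-0.0,-0.0,-0.75],[1,19.3,4.3,-2.7,-0.0,-0.0,-0.75],[1,19.0,5.6,-2.7,-0.0,-0.0,-0.75],[1,18.6,6.8,-2.7,-0.0,-0.0,-0.75],[1,18.1,8.0,-2.7,0.0,-0.0,-0.75],[1,17.5,9.1,-2.7,0.0,-0.0,-0.75]]
[[1,16.9,10.3,-2.7,0.0,-0.0,-0.75],[1,16.2,11.3,-2.7,0.0,-0.0,-0.75],[1,15.4,12.4,-2.7,0.0,-0.0,-0.75],[1,14.5,13.4,-2.7,0.0,-0.0,-0.75],[1,13.6,14.3,-2.7,0.0,-0.0,-0.75],[1,12.7,15.1,-2.7,0.0,-0.0,-0.75],[1,11.7,15.9,-2.7,0.0,-0.0,-0.75],[1,10.6,16.7,-2.7,0.0,-0.0,-0.75]]
[[1,9.5,17.3,-2.7,0.0,-0.0,-0.75],[1,8.3,17.9,-2.7,0.0,-0.0,-0.74],[1,7.1,18.4,-2.7,0.0,-0.0,-0.75],[1,5.9,18.8,-2.7,0.0,-0.0,-0.74],[1,4.7,19.2,-2.7,0.0,-0.0,-0.75],[1,3.4,19.5,-2.7,0.0,-0.0,-0.74],[1,2.2,19.6,-2.7,0.0,-0.0,-0.75],[1,0.9,19.8,-2.7,0.01,-0.01,-0.74]]
```

Call:
apply_moves --pt "1 19.7 0.5 -2.7 0 0 -0.75" --pt "1 19.7 1.7 -2.7 0 0 -0.75" --pt "1 19.5 3.0 -2.7 0 0 -0.75" --pt "1 19.3 4.3 -2.7 0 0 -0.75" --pt "1 19.0 5.6 -2.7 0 0 -0.75" --pt "1 18.6 6.8 -2.7 0 0 -0.75" --pt "1 18.1 8.0 -2.7 0 0 -0.75" --pt "1 17.5 9.1 -2.7 0 0 -0.75"

```text
time: 2.7
tool_pos: [493.0, -7.9, 256.9]
tcp_rot: [-180.0, 0.0, 120.0]
ft_force: [0.4, -0.3, -0.6]
finger_gap: 85.2
grip_force: 0.0
```

Call:
apply_moves --pt "1 16.9 10.3 -2.7 0 0 -0.75" --pt "1 16.2 11.3 -2.7 0 0 -0.75" --pt "1 15.4 12.4 -2.7 0 0 -0.75" --pt "1 14.5 13.4 -2.7 0 0 -0.75" --pt "1 13.6 14.3 -2.7 0 0 -0.75" --pt "1 12.7 15.1 -2.7 0 0 -0.75" --pt "1 11.7 15.9 -2.7 0 0 -0.75" --pt "1 10.6 16.7 -2.7 0 0 -0.75"

```text
time: 3.5
tool_pos: [497.0, 150.0, 278.5]
tcp_rot: [-180.0, -0.0, 150.0]
ft_force: [0.2, 0.3, -0.3]
finger_gap: 85.6
grip_force: 0.0
```

Call:
apply_moves --pt "1 9.5 17.3 -2.7 0 0 -0.75" --pt "1 8.3 17.9 -2.7 0 0 -0.75" --pt "1 7.1 18.4 -2.7 0 0 -0.75" --pt "1 5.9 18.8 -2.7 0 0 -0.75" --pt "1 4.7 19.2 -2.7 0 0 -0.75" --pt "1 3.4 19.5 -2.7 0 0 -0.75" --pt "1 2.2 19.6 -2.7 0 0 -0.75" --pt "1 0.9 19.8 -2.7 0 0 -0.75"

```text
time: 4.3
tool_pos: [500.9, 307.8, 300.0]
tcp_rot: [-180.0, -0.0, -180.0]
ft_force: [-0.5, -0.0, 0.1]
finger_gap: 85.5
grip_force: 0.0
```

```bash
python3 - <<'E'
from shot import *
r.snapshot("wrist");r.snapshot("wrist");d=shot('w3')
E
```

```text
4.4 [500.7 309.1 300.1] [ 1.7999e+02 -1.0000e-02 -1.7992e+02] 2.262999510957905
```

View pics/w3.png

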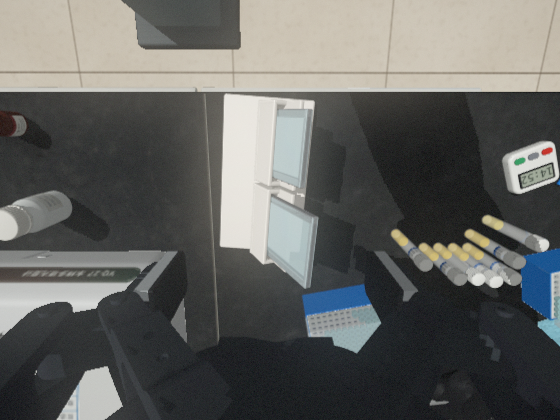

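The tall cassette's free part spans pixels (270,195) to (316,215), (310,285) and (268,250). The base's left edge is at columns 221-224. I'll enlarge that area.

```bash
python3 - <<'E'
import cv2
c=cv2.imread("pics/w3.png")[90:300,210:350];cv2.imwrite("pics/w3c.png",cv2.resize(c[:,:],(400,600),interpolation=cv2.INTER_CUBIC))
a=cv2.resize(c[100:200,40:115],(450,600),interpolation=cv2.INTER_CUBIC)
import numpy as np
b=cv2.resize(c,(350,525),interpolation=cv2.INTER_CUBIC);b=cv2.copyMakeBorder(b,0,75,0,0,0)
cv2.imwrite("pics/w3c.png",np.hstack([a,b]))
E
```

```text
(no output)
```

View pics/w3c.png

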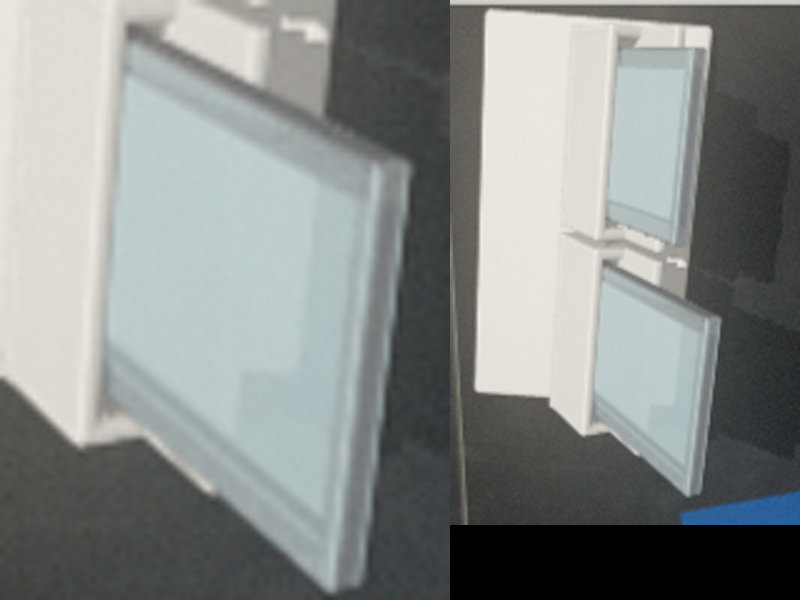

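```bash
python3 - <<'E'
from h import *
d=pickle.load(open("w3.pkl","rb"))
f=lambda x,y,z:ray(d,250+(x+.5)/6-.5,190+(y+.5)/6-.5,z)
g=lambda x,y,z:ray(d,210+(x+.5)/2.5-.5,90+(y+.5)/2.5-.5,z)
U=[f(373,160,146.7),f(328,590,146.7)];L=[f(412,162,142.9),f(363,582,142.9)]
for n,Q in(("upper",U),("under",L)):
    e=Q[1]-Q[0];print(n,np.round(Q,1).tolist(),np.hypot(*e[:2]).round(1),"dir",np.degrees(np.arctan2(e[1],e[0])).round(2),"mid",((Q[0]+Q[1])/2).round(1))
for z in(8,10,12):
    q=[g(37,10,z),g(25,390,z),g(262,27,z)];e=q[1]-q[0];print(z,np.round(q,1).tolist(),np.linalg.norm(e).round(1),np.degrees(np.arctan2(e[1],e[0])).round(2))
# short cassette, expected top z: 36+94*.878=118.5; upper corners +1.9
S=[g(244,47,120.4),g(225,243,120.4)];e=S[1]-S[0];print(np.round(S,1).tolist(),np.linalg.norm(e),np.degrees(np.arctan2(e[1],e[0])))
C=cloud(d)
P=C[200:285,275:310].reshape(-1,3);P=P[P[:,2]>90];c=P.mean(0)
for _ in range(4):
    c=P.mean(0);n=np.linalg.svd(P-c,full_matrices=False)[2][2];n*=np.sign(n[2]);P=P[abs((P-c)@n)<4]
print(len(P),c.round(1),n.round(3),"lean",np.arcsin(n[2]))
E
```

```text
upper [[527.1, 346.8, 146.7], [610.8, 341.2, 146.7]] 83.9 dir -3.84 mid [569.  344.  146.7]
under [[528.6, 354.2, 142.9], [611.4, 348.2, 142.9]] 83.0 dir -4.17 mid [570.  351.2 142.9]
8 [[394.3, 238.9, 8.0], [619.0, 221.5, 8.0], [403.0, 362.8, 8.0]] 225.3 -4.42
10 [[394.5, 239.2, 10.0], [618.1, 221.9, 10.0], [403.2, 362.6, 10.0]] 224.3 -4.42
12 [[394.6, 239.6, 12.0], [617.3, 222.3, 12.0], [403.3, 362.4, 12.0]] 223.3 -4.42
[[418.9, 341.8, 120.4], [501.4, 335.8, 120.4]] 82.73252040027965 -4.16469001261214
1022 [567.1 330.3 122. ] [-0.064 -0.88   0.47 ] lean 0.48973360231232554
```

```bash
cat > geo.py <<'E'
from plan import *
y=np.radians(-4.2);l=.5
xs=np.array([np.cos(y),np.sin(y),0]);a=np.array([-np.sin(y)*np.sin(l),np.cos(y)*np.sin(l),np.cos(l)])
G=np.stack([-xs,np.cross(-a,-xs),-a],1);grpy=R.from_matrix(G).as_euler("xyz",degrees=True)
top=np.array([569.4,347.6,144.8])
E
python3 - <<'E'
from geo import *
print(grpy)
p,e=plan(top+60*a,grpy,8,g=0,ndr=3)
print(p,e);plan(top-38*a,grpy,8,g=0,p0=p,rpy0=e,ndr=3)
E
```

```text
[-151.35211024    0.          175.8       ]
[[0,-8.8,8.5,12.8,0.715,0.025,0.102],[0,-8.8,9.4,12.2,0.715,0.025,0.101],[0,-8.7,10.2,11.6,0.715,0.026,0.102],[0,-8.7,11.0,10.9,0.715,0.025,0.101],[0,-8.6,11.8,10.2,0.715,0.026,0.102],[0,-8.5,12.4,9.4,0.715,0.025,0.101],[0,-8.4,13.1,8.6,0.715,0.026,0.102],[0,-8.3,13.6,7.7,0.715,0.025,0.101]]
[571.52910612 376.27511033 197.48401296] [-1.51351668e+02  1.35632457e-03  1.75801866e+02]
[[0,0.0,0.0,12.3,-0.0,0.0,0.0],[0,0.0,0.0,12.2,-0.0,0.0,0.0],[0,0.0,0.0,12.3,-0.0,0.0,0.0],[0,0.0,0.0,12.2,-0.0,0.0,0.0],[0,0.0,0.0,12.3,-0.0,0.0,0.0],[0,0.0,0.0,12.2,-0.0,0.0,0.0],[0,0.0,0.0,12.3,-0.0,0.0,0.0],[0,0.0,0.0,12.2,-0.0,0.0,0.0]]
```

Call:
apply_moves --pt "0 -8.8 8.5 12.8 0.715 0.025 0.102" --pt "0 -8.8 9.4 12.2 0.715 0.025 0.102" --pt "0 -8.7 10.2 11.6 0.715 0.025 0.102" --pt "0 -8.7 11.0 10.9 0.715 0.025 0.102" --pt "0 -8.6 11.8 10.2 0.715 0.025 0.102" --pt "0 -8.5 12.4 9.4 0.715 0.025 0.102" --pt "0 -8.4 13.1 8.6 0.715 0.025 0.102" --pt "0 -8.3 13.6 7.7 0.715 0.025 0.102"

```text
time: 5.25
tool_pos: [572.4, 375.2, 197.5]
tcp_rot: [-151.2, 0.1, 175.6]
ft_force: [0.8, -0.4, 0.6]
finger_gap: 42.8
grip_force: 0.0
```

Call:
apply_moves --pt "0 0 0 0 0 0 0" --pt "0 0 0 0 0 0 0" --pt "0 0 0 0 0 0 0" --pt "0 0 0 0 0 0 0" --pt "0 0 0 0 0 0 0" --pt "0 0 0 0 0 0 0" --pt "0 0 0 0 0 0 0" --pt "0 0 0 0 0 0 0"

```text
time: 6.05
tool_pos: [571.3, 376.8, 198.1]
tcp_rot: [-151.4, 0.1, 175.8]
ft_force: [-0.3, 0.4, -0.1]
finger_gap: 42.9
grip_force: 0.0
```

```bash
python3 - <<'E'
from geo import *
from shot import shot
d=shot("w4");s=r.sense();print(s["finger_gap"],s["joint_pos"].round(1))
M=R.from_euler("xyz",s["tcp_rot"],degrees=True).as_matrix();print("top in tool",(M.T@(top-s["tool_pos"])).round(1),"rot err",np.degrees(R.from_matrix(M.T@G).as_rotvec()).round(2))
E
```

```text
6.05 [571.3 376.8 198.1] [-1.5141e+02  5.0000e-02  1.7584e+02] 0.35385737882521273
42.86955337389155 [ 39.7  42.4  48.7 -21.4 108.3 -49.4]
top in tool [-0.2 -0.2 60.6] rot err [0.04 0.06 0.02]
```

View pics/w4.png

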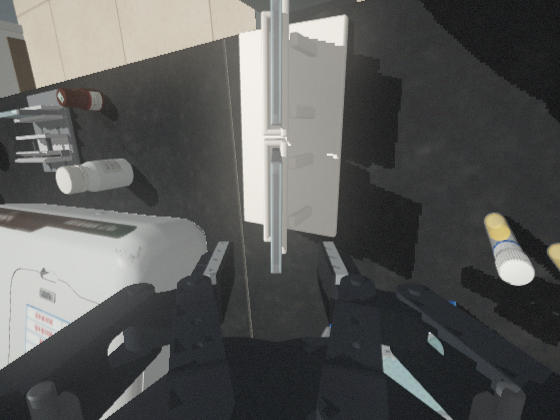

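The wrist view is edge-on along the plate (column 277), centred between the fingers (columns 217 and 335), so the alignment is good. Next I advance 98 mm and close.

Call:
apply_moves --pt "0 0 0 14 0 0 0" --pt "0 0 0 14 0 0 0" --pt "0 0 0 14 0 0 0" --pt "0 0 0 14 0 0 0" --pt "0 0 0 14 0 0 0" --pt "0 0 0 14 0 0 0" --pt "0 0 0 14 0 0 0" --pt "0 0 0 0 0 0 0"

```text
time: 6.9
tool_pos: [566.9, 328.4, 109.2]
tcp_rot: [-151.2, -0.1, 175.8]
ft_force: [0.3, 0.2, 0.1]
finger_gap: 42.8
grip_force: 0.0
```

Call:
apply_moves --pt "-1 0 0 0 0 0 0" --pt "-1 0 0 0 0 0 0" --pt "-1 0 0 0 0 0 0" --pt "-1 0 0 0 0 0 0" --pt "-1 0 0 0 0 0 0" --pt "-1 0 0 0 0 0 0" --pt "-1 0 0 0 0 0 0" --pt "-1 0 0 0 0 0 0" --squeeze 60

```text
time: 7.7
tool_pos: [568.5, 330.6, 112.9]
tcp_rot: [-151.5, 0.1, 175.9]
ft_force: [0.8, 3.0, 5.2]
finger_gap: 7.4
grip_force: 59.0
```

Call:
apply_moves --pt "-1 0 0 -6 0 0 0" --pt "-1 0 0 -10 0 0 0" --pt "-1 0 0 -12 0 0 0" --pt "-1 0 0 -12 0 0 0" --pt "-1 0 0 -12 0 0 0" --pt "-1 0 0 -12 0 0 0" --pt "-1 0 0 -12 0 0 0" --pt "-1 0 0 -12 0 0 0" --squeeze 80

```text
time: 8.5
tool_pos: [571.0, 372.6, 190.1]
tcp_rot: [-151.4, 0.0, 175.8]
ft_force: [0.0, 0.0, -1.4]
finger_gap: 7.2
grip_force: 77.8
```

Call:
apply_moves --pt "-1 0 0 -12 0 0 0" --pt "-1 0 0 -14 0 0 0" --pt "-1 0 0 -14 0 0 0" --pt "-1 0 0 -14 0 0 0" --pt "-1 0 0 -14 0 0 0" --pt "-1 0 0 -12 0 0 0" --pt "-1 0 0 -8 0 0 0" --pt "-1 0 0 0 0 0 0"

```text
time: 9.3
tool_pos: [574.2, 415.1, 268.1]
tcp_rot: [-151.5, 0.1, 175.9]
ft_force: [0.2, 0.7, -0.9]
finger_gap: 6.8
grip_force: 77.9
```

```bash
python3 - <<'E'
from plan import *
import cv2
d=r.snapshot("wrist");s=r.sense();print(s["tool_pos"],s["tcp_rot"],s["joint_pos"].round(1),s["finger_gap"])
cv2.imwrite("pics/w5.png",d["color"])
# lift/untilt to (480,200,330) upright yaw 175.8->135 ; then to rack
p,e=plan([450,150,330],[180,0,135],16,g=-1,ndr=2)
print(p,e);p,e=plan([517.7,-211.4,330],[180,0,89.6],16,g=-1,p0=p,rpy0=e);print(p,e)
E
```

```text
[574.1564645  414.61585426 267.05888191] [-1.51449865e+02  9.53763077e-02  1.75862879e+02] [ 41.6  47.6  33.9 -22.2 117.8 -51.4] 7.0624113216876525
[[-1,6.5,-16.9,4.7,-0.34,0.13,0.5],[-1,5.7,-17.3,4.2,-0.34,0.13,0.5],[-1,4.9,-17.6,3.8,-0.34,0.13,0.5],[-1,4.1,-17.9,3.3,-0.34,0.13,0.5],[-1,3.3,-18.2,2.8,-0.34,0.13,0.5],[-1,2.5,-18.4,2.3,-0.34,0.13,0.5],[-1,1.7,-18.5,1.8,-0.34,0.13,0.5],[-1,0.8,-18.6,1.3,-0.34,0.13,0.5]]
[[-1,-0.0,-18.7,0.7,-0.34,0.13,0.5],[-1,-0.8,-18.7,0.1,-0.34,0.13,0.5],[-1,-1.6,-18.6,-0.4,-0.34,0.13,0.5],[-1,-2.4,-18.5,-1.0,-0.34,0.13,0.5],[-1,-3.2,-18.3,-1.6,-0.35,0.13,0.5],[-1,-4.0,-18.1,-2.1,-0.34,0.12,0.5],[-1,-4.8,-17.9,-2.8,-0.35,0.13,0.49],[-1,-5.5,-17.6,-3.3,-0.34,0.12,0.5]]
[449.93168329 149.99745804 329.99652704] [-1.79987561e+02  2.22980143e-03  1.34998215e+02]
[[-1,-19.0,-13.0,0.0,-0.0,0.0,0.57],[-1,-19.6,-12.0,0.0,-0.0,0.0,0.57],[-1,-20.2,-11.0,0.0,-0.0,0.0,0.57],[-1,-20.7,-10.0,0.0,-0.0,0.0,0.57],[-1,-21.1,-9.0,0.0,-0.0,0.0,0.57],[-1,-21.6,-7.9,0.0,-0.0,0.0,0.57],[-1,-21.9,-6.8,0.0,-0.0,0.0,0.57],[-1,-22.3,-5.7,0.0,-0.0,0.0,0.57]]
[[-1,-22.5,-4.6,0.0,-0.0,0.0,0.56],[-1,-22.7,-3.5,0.0,-0.0,0.0,0.57],[-1,-22.9,-2.4,0.0,-0.0,0.0,0.56],[-1,-22.9,-1.3,0.0,-0.0,0.0,0.57],[-1,-23.0,-0.1,0.0,-0.0,0.0,0.56],[-1,-23.0,1.0,0.0,-0.0,0.0,0.57],[-1,-22.9,2.1,0.0,-0.0,0.0,0.56],[-1,-22.7,3.3,0.1,-0.0,0.0,0.57]]
[ 517.72680766 -211.43167871  329.95341267] [-1.79992854e+02  1.04223204e-02  8.95982155e+01]
```

View pics/w5.png

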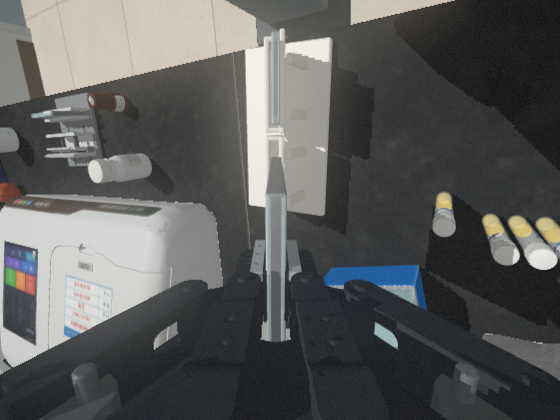

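The cassette is out and edge-on in the grip (columns 270-285), and the short cassette is still in its pocket. I'll carry it over.

Call:
apply_moves --pt "-1 6.5 -16.9 4.7 -0.34 0.13 0.5" --pt "-1 5.7 -17.3 4.2 -0.34 0.13 0.5" --pt "-1 4.9 -17.6 3.8 -0.34 0.13 0.5" --pt "-1 4.1 -17.9 3.3 -0.34 0.13 0.5" --pt "-1 3.3 -18.2 2.8 -0.34 0.13 0.5" --pt "-1 2.5 -18.4 2.3 -0.34 0.13 0.5" --pt "-1 1.7 -18.5 1.8 -0.34 0.13 0.5" --pt "-1 0.8 -18.6 1.3 -0.34 0.13 0.5"

```text
time: 10.15
tool_pos: [511.3, 280.7, 297.6]
tcp_rot: [-165.6, 2.5, 155.2]
ft_force: [0.2, 0.4, -1.2]
finger_gap: 6.9
grip_force: 78.0
```

Call:
apply_moves --pt "-1 0 -18.7 0.7 -0.34 0.13 0.5" --pt "-1 -0.8 -18.7 0.1 -0.34 0.13 0.5" --pt "-1 -1.6 -18.6 -0.4 -0.34 0.13 0.5" --pt "-1 -2.4 -18.5 -1.0 -0.34 0.13 0.5" --pt "-1 -3.2 -18.3 -1.6 -0.35 0.13 0.5" --pt "-1 -4.0 -18.1 -2.1 -0.34 0.13 0.5" --pt "-1 -4.8 -17.9 -2.8 -0.35 0.13 0.5" --pt "-1 -5.5 -17.6 -3.3 -0.34 0.12 0.5"

```text
time: 10.95
tool_pos: [448.9, 148.6, 329.2]
tcp_rot: [-179.9, -0.1, 134.8]
ft_force: [-0.1, -0.7, -1.5]
finger_gap: 7.2
grip_force: 78.0
```

Call:
apply_moves --pt "-1 -19 -13 0 0 0 0.57" --pt "-1 -19.6 -12 0 0 0 0.57" --pt "-1 -20.2 -11 0 0 0 0.57" --pt "-1 -20.7 -10 0 0 0 0.57" --pt "-1 -21.1 -9 0 0 0 0.57" --pt "-1 -21.6 -7.9 0 0 0 0.57" --pt "-1 -21.9 -6.8 0 0 0 0.57" --pt "-1 -22.3 -5.7 0 0 0 0.57"

```text
time: 11.75
tool_pos: [483.0, -32.3, 329.2]
tcp_rot: [-179.8, -0.0, 112.0]
ft_force: [0.6, 0.4, -1.2]
finger_gap: 7.0
grip_force: 78.3
```

Call:
apply_moves --pt "-1 -22.5 -4.6 0 0 0 0.56" --pt "-1 -22.7 -3.5 0 0 0 0.57" --pt "-1 -22.9 -2.4 0 0 0 0.56" --pt "-1 -22.9 -1.3 0 0 0 0.57" --pt "-1 -23 0 0 0 0 0.56" --pt "-1 -23 1 0 0 0 0.57" --pt "-1 -22.9 2.1 0 0 0 0.56" --pt "-1 -22.7 3.3 0 0 0 0.57"

```text
time: 12.55
tool_pos: [516.7, -212.9, 329.1]
tcp_rot: [-179.8, 0.0, 89.4]
ft_force: [-0.4, -0.2, -0.8]
finger_gap: 7.1
grip_force: 78.3
```

```bash
python3 - <<'E'
from shot import *
from h import ray
for _ in range(4): r.snapshot("wrist")
d=shot("w6");s=r.sense();print(s["ft_force"],s["wrist_torque"],s["joint_pos"].round(1),s["finger_gap"])
sc=r.snapshot("scene");pickle.dump(sc,open("sc6.pkl","wb"))
# project expected plate in the scene view
M=R.from_euler("xyz",s["tcp_rot"],degrees=True).as_matrix();p=s["tool_pos"]
W=np.linalg.inv(sc["T"])
for z in(-36,88):
  for x in(-42,42):
    P=p+M@[x,0,z];q=sc["mtx"]@(W[:3,:3]@P+W[:3,3]);print(x,z,P.round(1),(q[:2]/q[2]).round(1))
c=np.vstack([d["color"][100:420,180:380]]);a=cv2.resize(c,(375,600));b=cv2.resize(sc["color"][80:260,270:390],(400,600),interpolation=cv2.INTER_CUBIC)
cv2.imwrite("pics/m6.png",np.hstack([a,b]))
E
```

```text
12.75 [ 516.6 -212.1  329. ] [-1.7982e+02 -1.0000e-02  8.9490e+01] 1.030374972397617
[ 0.23992532  0.37955667 -1.26793743] [-0.02681074  0.01277798  0.03849534] [-27.5   0.   82.9  -0.1  97.2 -27. ] 6.797002131012039
-42 -36 [ 516.5 -253.6  365.3] [343.7 103.5]
42 -36 [ 517.2 -169.6  365.3] [323.5 109.4]
-42 88 [ 516.2 -253.6  241.3] [341.7 147.1]
42 88 [ 516.9 -169.6  241.3] [322.2 154.6]
```

View pics/m6.png

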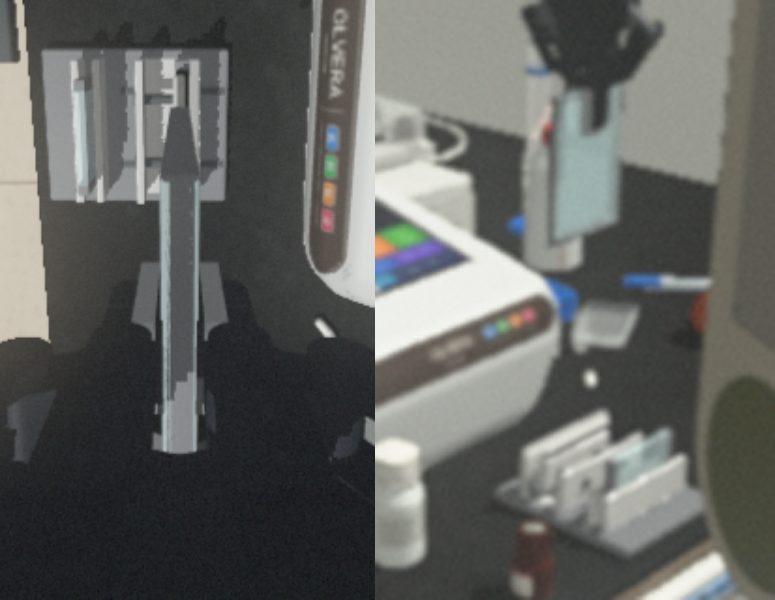

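Call:
apply_moves --pt "-1 0.7 7 20 0 0 0" --pt "-1 0 7 25 0 0 0" --pt "-1 0 7 30 0 0 0" --pt "-1 0 6 30 0 0 0" --pt "-1 0 0 30 0 0 0" --pt "-1 0 0 30 0 0 0" --pt "-1 0 0 25 0 0 0" --pt "-1 0 0 10 0 0 0"

```text
time: 13.65
tool_pos: [542.1, -209.8, 126.6]
tcp_rot: [-179.7, -0.1, 89.6]
ft_force: [-1.1, -0.1, -1.7]
finger_gap: 7.1
grip_force: 78.2
```

Call:
apply_moves --pt "-1 0 0 8 0 0 0" --pt "-1 0 0 3 0 0 0" --pt "-1 0 -1 0 0 0 0" --pt "-1 0 -1 0 0 0 0" --pt "-1 0 -1 0 0 0 0" --pt "-1 0 -1 0 0 0 0" --pt "-1 0 0 0 0 0 0" --pt "-1 0 0 0 0 0 0"

```text
time: 14.45
tool_pos: [539.9, -211.7, 118.9]
tcp_rot: [-179.9, 0.0, 89.5]
ft_force: [-0.4, -0.2, -1.3]
finger_gap: 6.8
grip_force: 78.2
```

Call:
apply_moves --pt "-1 0 -1 0 0 0 0" --pt "-1 0 -1 0 0 0 0" --pt "-1 0 -0.5 0 0 0 0" --pt "-1 0 -0.5 0 0 0 0" --pt "-1 0 -0.5 0 0 0 0" --pt "-1 0 -0.5 0 0 0 0" --pt "-1 0 0 0 0 0 0" --pt "-1 0 0 0 0 0 0"

```text
time: 15.25
tool_pos: [535.8, -211.6, 118.7]
tcp_rot: [-179.9, 0.0, 89.5]
ft_force: [0.7, 0.0, -1.9]
finger_gap: 7.0
grip_force: 78.2
```

Call:
apply_moves --pt "-1 0 -0.5 0 0 0 0" --pt "-1 0 -0.5 0 0 0 0" --pt "-1 0 -0.5 0 0 0 0" --pt "-1 0 0 0 0 0 0" --pt "-1 0 0 0 0 0 0" --pt "-1 0 0 0 0 0 0" --pt "-1 0 0 0 0 0 0" --pt "-1 0 0 0 0 0 0"

```text
time: 16.05
tool_pos: [534.8, -211.5, 118.8]
tcp_rot: [-180.0, 0.0, 89.5]
ft_force: [5.6, 0.7, -4.0]
finger_gap: 6.9
grip_force: 77.7
```

Call:
apply_moves --pt "-1 0 -0.5 0 0 0 0" --pt "-1 0 -0.5 0 0 0 0" --pt "-1 0 0 0 0 0 0" --pt "-1 0 0 0 0 0 0" --pt "-1 0 0 0 0 0 0" --pt "-1 0 0 0 0 0 0" --pt "-1 0 0 0 0 0 0" --pt "-1 0 0 0 0 0 0"

```text
time: 16.85
tool_pos: [534.4, -211.5, 118.9]
tcp_rot: [180.0, 0.1, 89.5]
ft_force: [9.1, -0.1, -7.3]
finger_gap: 6.9
grip_force: 78.1
```

Call:
apply_moves --pt "-1 0 0.5 0 0 0 0" --pt "-1 0 0.5 0 0 0 0" --pt "-1 0 0.3 0 0 0 0" --pt "-1 0 0 0 0 0 0" --pt "-1 0 0 0 0 0 0" --pt "-1 0 0 0 0 0 0" --pt "-1 0 0 0 0 0 0" --pt "-1 0 0 0 0 0 0"

```text
time: 17.65
tool_pos: [534.8, -211.6, 118.8]
tcp_rot: [-179.9, 0.0, 89.5]
ft_force: [5.3, -0.3, -5.3]
finger_gap: 6.9
grip_force: 78.6
```

Call:
apply_moves --pt "-1 0 2 0 0 0 0" --pt "-1 0 2 0 0 0 0" --pt "-1 0 0 -10 0 0 0" --pt "-1 0 0 -15 0 0 0" --pt "-1 0 0 -15 0 0 0" --pt "-1 0 0 -10 0 0 0" --pt "-1 0 0 0 0 0 0" --pt "-1 0 0 0 0 0 0"

```text
time: 18.45
tool_pos: [538.9, -211.7, 169.2]
tcp_rot: [-179.9, 0.1, 89.5]
ft_force: [0.6, 0.6, -1.7]
finger_gap: 6.8
grip_force: 79.3
```

Call:
apply_moves --pt "-1 0 -4 0 0 0 0" --pt "-1 0 -5 0 0 0 0" --pt "-1 0 -5 0 0 0 0" --pt "-1 0 -4 0 0 0 0" --pt "-1 0 -1.5 0 0 0 0" --pt "-1 0 0 0 0 0 0" --pt "-1 0 0 0 0 0 0" --pt "-1 0 0 0 0 0 0"

```text
time: 19.25
tool_pos: [519.4, -211.4, 168.8]
tcp_rot: [-179.9, 0.0, 89.5]
ft_force: [0.3, 0.7, -1.8]
finger_gap: 6.9
grip_force: 79.2
```

Call:
apply_moves --pt "-1 0 0 5 0 0 0" --pt "-1 0 0 5 0 0 0" --pt "-1 0 0 5 0 0 0" --pt "-1 0 0 3 0 0 0" --pt "-1 0 0 3 0 0 0" --pt "-1 0 0 2 0 0 0" --pt "-1 0 0 2 0 0 0" --pt "-1 0 0 0 0 0 0"

```text
time: 20.05
tool_pos: [519.1, -211.4, 143.5]
tcp_rot: [-179.9, 0.0, 89.5]
ft_force: [-0.1, -0.5, -2.4]
finger_gap: 7.5
grip_force: 79.2
```

Call:
apply_moves --pt "-1 0 0 1 0 0 0" --pt "-1 0 0 1 0 0 0" --pt "-1 0 0 1 0 0 0" --pt "-1 0 0 1 0 0 0" --pt "-1 0 0 1 0 0 0" --pt "-1 0 0 1 0 0 0" --pt "-1 0 0 0 0 0 0" --pt "-1 0 0 0 0 0 0"

```text
time: 20.85
tool_pos: [519.6, -211.5, 138.0]
tcp_rot: [-180.0, 0.1, 89.5]
ft_force: [2.4, 0.2, -0.7]
finger_gap: 7.3
grip_force: 79.3
```

Call:
apply_moves --pt "-1 0 0 1.5 0 0 0" --pt "-1 0 0 1.5 0 0 0" --pt "-1 0 0 1.5 0 0 0" --pt "-1 0 0 1.5 0 0 0" --pt "-1 0 0 1.5 0 0 0" --pt "-1 0 0 1.5 0 0 0" --pt "-1 0 0 0 0 0 0" --pt "-1 0 0 0 0 0 0"

```text
time: 21.65
tool_pos: [519.7, -212.2, 130.9]
tcp_rot: [-180.0, 0.1, 89.5]
ft_force: [-3.2, 1.5, 12.3]
finger_gap: 7.1
grip_force: 81.6
```

Call:
apply_moves --pt "-1 0 -0.3 1 0 0 0" --pt "-1 0 0 1 0 0 0" --pt "-1 0 0 1 0 0 0" --pt "-1 0 0 1 0 0 0" --pt "-1 0 0 1 0 0 0" --pt "-1 0 0 1 0 0 0" --pt "-1 0 0 0 0 0 0" --pt "-1 0 0 0 0 0 0"

```text
time: 22.45
tool_pos: [519.4, -212.0, 124.0]
tcp_rot: [-180.0, 0.1, 89.5]
ft_force: [-0.8, 0.6, 5.8]
finger_gap: 7.0
grip_force: 80.5
```

Call:
apply_moves --pt "-1 0 0 2 0 0 0" --pt "-1 0 0 2 0 0 0" --pt "-1 0 0 2 0 0 0" --pt "-1 0 0 2 0 0 0" --pt "-1 0 0 2 0 0 0" --pt "-1 0 0 2 0 0 0" --pt "-1 0 0 2 0 0 0" --pt "-1 0 0 0 0 0 0"

```text
time: 23.25
tool_pos: [519.3, -212.0, 109.7]
tcp_rot: [-180.0, 0.1, 89.5]
ft_force: [0.2, -0.6, 4.5]
finger_gap: 7.1
grip_force: 80.3
```

Call:
apply_moves --pt "-1 0 0 1 0 0 0" --pt "-1 0 0 1 0 0 0" --pt "-1 0 0 1 0 0 0" --pt "-1 0 0 1 0 0 0" --pt "-1 0 0 1 0 0 0" --pt "-1 0 0 1 0 0 0" --pt "-1 0 0 0 0 0 0" --pt "-1 0 0 0 0 0 0"

```text
time: 24.05
tool_pos: [519.3, -212.0, 103.9]
tcp_rot: [-180.0, 0.1, 89.5]
ft_force: [0.3, -0.8, 7.2]
finger_gap: 7.3
grip_force: 80.6
```

Call:
apply_moves --pt "-1 0 0 0.5 0 0 0" --pt "-1 0 0 0.5 0 0 0" --pt "-1 0 0 0.5 0 0 0" --pt "-1 0 0 0.5 0 0 0" --pt "-1 0 0 0.5 0 0 0" --pt "-1 0 0 0.5 0 0 0" --pt "-1 0 0 0 0 0 0" --pt "-1 0 0 0 0 0 0"

```text
time: 24.85
tool_pos: [519.4, -212.1, 101.5]
tcp_rot: [-180.0, 0.1, 89.5]
ft_force: [-2.5, 1.0, 10.6]
finger_gap: 7.0
grip_force: 81.4
```

Call:
apply_moves --pt "-1 0 0 0.5 0 0 0" --pt "-1 0 0 0.5 0 0 0" --pt "-1 0 0 0.5 0 0 0" --pt "-1 0 0 0.5 0 0 0" --pt "-1 0 0 0 0 0 0" --pt "-1 0 0 0 0 0 0" --pt "-1 0 0 0 0 0 0" --pt "-1 0 0 0 0 0 0"

```text
time: 25.65
tool_pos: [519.6, -212.2, 101.5]
tcp_rot: [180.0, 0.1, 89.5]
ft_force: [-9.6, 4.3, 24.9]
finger_gap: 6.9
grip_force: 83.5
```

Call:
apply_moves --pt "-1 0 0 -0.5 0 0 0" --pt "-1 0 0 -0.5 0 0 0" --pt "-1 0 0 -0.5 0 0 0" --pt "-0.9 0 0 0 0 0 0" --pt "-0.7 0 0 0 0 0 0" --pt "-0.4 0 0 0 0 0 0" --pt "-0.2 0 0 0 0 0 0" --pt "-0.2 0 0 0 0 0 0"

```text
time: 26.45
tool_pos: [518.5, -211.3, 98.8]
tcp_rot: [-179.8, 0.0, 89.5]
ft_force: [0.2, -0.8, 0.7]
finger_gap: 33.9
grip_force: 0.0
```

Call:
apply_moves --pt "-0.2 0 0 -8 0 0 0" --pt "-0.2 0 0 -15 0 0 0" --pt "-0.2 0 0 -20 0 0 0" --pt "-0.2 0 0 -25 0 0 0" --pt "-0.2 0 0 -25 0 0 0" --pt "-0.2 0 0 -25 0 0 0" --pt "-0.2 0 0 -20 0 0 0" --pt "-0.2 0 0 -8 0 0 0"

```text
time: 27.25
tool_pos: [520.3, -212.0, 249.6]
tcp_rot: [179.8, 0.2, 89.5]
ft_force: [0.3, -0.1, -0.2]
finger_gap: 34.3
grip_force: 0.0
```

```bash
python3 - <<'E'
from shot import *
from h import cloud
r.snapshot("wrist");r.snapshot("wrist");d=shot("w7");sc=r.snapshot("scene")
pickle.dump(sc,open("sc7.pkl","wb"))
W=np.linalg.inv(sc["T"])
for z in(14,138):
  for y in(-253.5,-169.5):
    q=sc["mtx"]@(W[:3,:3]@[519,y,z]+W[:3,3]);print(y,z,(q[:2]/q[2]).round(1))
C=cloud(d).reshape(-1,3);P=C[(abs(C[:,0]-518)<25)&(abs(C[:,1]+211)<60)&(C[:,2]>120)&(C[:,2]<150)];print(len(P),np.percentile(P,[3,50,97],axis=0).round(1))
a=cv2.resize(d["color"][120:420,180:380],(400,600));b=cv2.resize(sc["color"][140:260,290:370],(400,600),interpolation=cv2.INTER_CUBIC)
cv2.imwrite("pics/m7.png",np.hstack([a,b]))
E
```

```text
27.35 [ 520.  -211.8  247.6] [1.7991e+02 1.3000e-01 8.9530e+01] 2.688119668015075
-253.5 14 [337.5 218.1]
-169.5 14 [319.5 227.8]
-253.5 138 [339.3 180.5]
-169.5 138 [320.6 189.1]
861 [[ 515.  -250.8  138.1]
 [ 518.9 -208.1  139.7]
 [ 522.5 -171.1  140.9]]
```

View pics/m7.png

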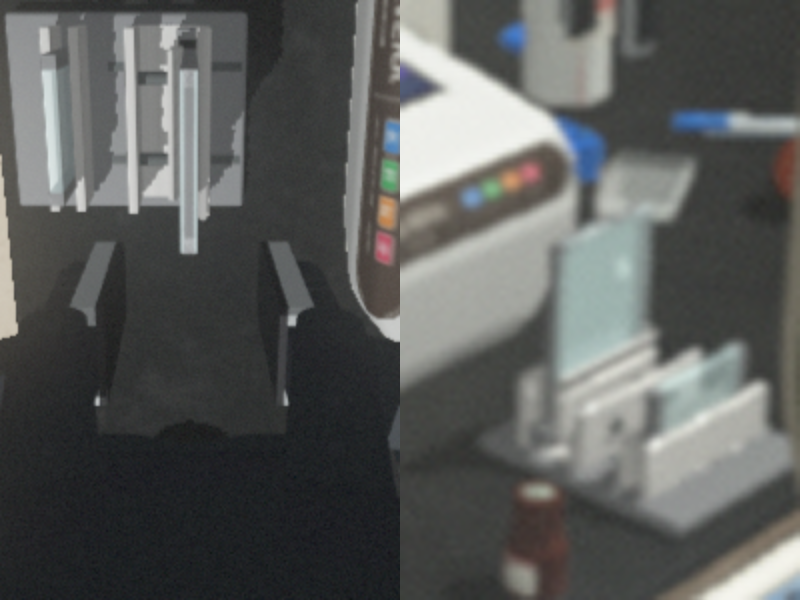

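The cassette stands upright in the free slot (right panel, columns 553-655). To confirm it is fully home, I'll press gently on its top edge with shut fingers. Contact should come at about z = 138.

Call:
apply_moves --pt "-1 0 -0.5 0 0 0 0" --pt "-1 0 -0.5 0 0 0 0" --pt "-1 0 0 0 0 0 0" --pt "-1 0 0 20 0 0 0" --pt "-1 0 0 25 0 0 0" --pt "-1 0 0 25 0 0 0" --pt "-1 0 0 20 0 0 0" --pt "-1 0 0 9 0 0 0" --squeeze 30

```text
time: 28.25
tool_pos: [516.4, -210.6, 143.4]
tcp_rot: [-179.7, -0.1, 89.5]
ft_force: [-0.7, 0.4, 0.7]
finger_gap: 0.3
grip_force: 0.0
```

Call:
apply_moves --pt "-1 0 0 0 0 0 0" --pt "-1 0 0 1.5 0 0 0" --pt "-1 0 0 1.5 0 0 0" --pt "-1 0 0 1.5 0 0 0" --pt "-1 0 0 1 0 0 0" --pt "-1 0 0 0.5 0 0 0" --pt "-1 0 0 0 0 0 0" --pt "-1 0 0 0 0 0 0"

```text
time: 29.05
tool_pos: [517.9, -211.4, 140.3]
tcp_rot: [-179.9, 0.0, 89.5]
ft_force: [-0.0, -0.6, -0.1]
finger_gap: -0.0
grip_force: 0.0
```

Call:
apply_moves --pt "-1 0 0.5 0.5 0 0 0" --pt "-1 0 0.5 0.5 0 0 0" --pt "-1 0 0 0.5 0 0 0" --pt "-1 0 0 0.5 0 0 0" --pt "-1 0 0 0.5 0 0 0" --pt "-1 0 0 0.5 0 0 0" --pt "-1 0 0 0 0 0 0" --pt "-1 0 0 0 0 0 0"

```text
time: 29.85
tool_pos: [519.1, -211.5, 138.0]
tcp_rot: [-179.9, 0.1, 89.5]
ft_force: [-1.4, 1.7, 5.5]
finger_gap: 0.1
grip_force: 2.8
```

Call:
apply_moves --pt "-1 0 0 0.5 0 0 0" --pt "-1 0 0 0.5 0 0 0" --pt "-1 0 0 0.5 0 0 0" --pt "-1 0 0 0.5 0 0 0" --pt "-1 0 0 0 0 0 0" --pt "-1 0 0 0 0 0 0" --pt "-1 0 0 0 0 0 0" --pt "-1 0 0 0 0 0 0"

```text
time: 30.65
tool_pos: [519.9, -211.6, 137.9]
tcp_rot: [179.9, 0.1, 89.5]
ft_force: [-4.8, 4.1, 16.4]
finger_gap: -0.1
grip_force: 8.0
```

Call:
apply_moves --pt "-1 0 0 -2 0 0 0" --pt "-1 0 0 -5 0 0 0" --pt "-1 0 0 -15 0 0 0" --pt "-1 0 0 -25 0 0 0" --pt "-1 0 0 -25 0 0 0" --pt "-1 0 0 -20 0 0 0" --pt "-1 0 0 -5 0 0 0" --pt "-1 0 0 0 0 0 0"

```text
time: 31.45
tool_pos: [519.6, -211.7, 233.6]
tcp_rot: [180.0, 0.1, 89.5]
ft_force: [-0.1, 0.9, -0.2]
finger_gap: -0.3
grip_force: 0.0
```

The top edge is solid at z = 137.9, which matches the expected 138, so the cassette is fully home. I'm handing in.

```bash
python3 -c "
from bench import r
print(r.hand_in())"
```

```text
the job is handed in; nothing more can be done
None
```

I stood the tall cassette upright and fully home in the free slot: its top edge was firm at z = 137.9 mm (138 expected). The short cassette stayed in the stand, nothing was seen knocked over, and I handed in at about 31 s; no verdict came back.

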